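# Drain the egg basket over the standpipe sink

## Task

First slip the blue strainer sleeve over the upright brass standpipe in the drain box, right down to the floor of the box, and let go of it. Then lift the basket of eggs out of the pot by its wooden grip, carry it over the splash guard without spilling an egg, bumping the guard or the drain box, or shifting the pot, bottles, jar and dishes around it, and stop with it level and centred over the box, its underside about two fingers' width above the box's rim and touching nothing, so that it can drip off. The job finishes while you are still holding the basket there: do not set it down or let go.

Things in the scene. Friction and masses are not known exactly. Their poses are not given: they have to be found in the camera images.
- sleeve_center (a point): Blue moulded plastic strainer sleeve with dark slots, a plain open tube standing upright on the counter: 45 mm outside, 37 mm bore, 78 mm tall, 60 g. This point is on its axis, half-way up (39 mm above its foot); z along the tube.
- sleeve_foot (a point): The same sleeve: the centre of its lower end.
- pipe_foot (a point): Foot of the brass standpipe where it rises from the inner floor of the drain box (the floor is 16 mm above the counter). The pipe is upright, 32 mm in diameter, 70 mm tall, with a 6 mm chamfered top; it is 20 mm from the box's centre along the box's +x.
- pipe_top (a point): Top centre of the standpipe, 86 mm above the counter and 16 mm below the rim of the drain box.
- drain_mouth (a point): Centre of the open mouth of the drain box, at rim height (102 mm above the counter). A fixed rectangular stainless box, 240 mm along its x by 220 mm along its y outside, 4 mm walls, a rim lip 8 mm outwards all round, a grey waste pipe low on its +x side.
- drain: The drain box itself (fixed): origin on the counter under its centre.
- basket_grip (a point): Middle of the basket's round wooden grip, 18 mm thick and 64 mm long, lying level along the basket's x, 140 mm above the basket's underside. It is the top of a fixed arched wire handle over the middle of the basket, so the basket hangs level when held there. The basket starts in the pot.
- basket_foot (a point): Centre of the underside of the perforated aluminium blanching basket: round, 100 mm across at the foot, 112 mm at the rim, 75 mm deep; 250 g (may vary by a quarter) plus the eggs; z is its own upright axis.
- basket: The basket; origin at the centre of its underside.
- sleeve: The sleeve; origin at the centre of its lower end.
- egg1: A brown egg, 43 by 57 mm, 55 g, lying in the basket; origin at its middle.
- egg2: The other egg, likewise.
- pot: Stainless stockpot, loose, 1.8 kg, 200 mm across, 110 mm tall, 6 mm base, loop handles at its +x and -x sides reaching 132 mm from its axis; it stands on a 6 mm black glass hob. Origin at the centre of its underside.
- guard: Fixed upright stainless splash guard between the pot and the drain box: a sheet 220 mm long along x, 4 mm thick, top edge 144 mm above the counter. Origin on the counter under its middle.
- soy: Dark soy sauce bottle with red cap, 52 mm across, 145 mm tall, beside the guard; origin at its underside. Leave alone.
- squeeze: Pink squeeze bottle with a pointed tip, 52 mm across, 142 mm tall, beside the guard; origin at its underside. Leave alone.
- chilli: Red jar with yellow lid, 72 mm across, 90 mm tall, on the robot's side of the counter; origin at its underside. Leave alone.
- bowl: White bowl, 130 mm across, 60 mm tall; origin at its underside. Leave alone.
- teacup: Blue cup, 72 mm across, 70 mm tall; origin at its underside. Leave alone.
- spider: Wire skimmer with wooden handle lying flat, 300 mm long, 25 mm high; origin under the middle of its wire disc. Leave alone.

How it is judged:
On the way, in this order (a step that is already met when the one before it is completed fails the run):
1. the sleeve is over the standpipe, down on the floor of the drain box, and let go (horizontal distance between sleeve_foot and pipe_foot below 0.006 m and z of sleeve_foot in the frame of pipe_foot below 0.005 m and angle between sleeve_foot's own z axis and vertical below 0.08 rad and contact force between the fingers and sleeve below 0.1 N), for 0.2 s.
2. the basket is lifted clear of the pot by the robot (z of basket_foot in the frame of pot above 0.115 m and contact force between the fingers and basket above 1 N), for 0.1 s.
At the end, for the whole second after the job is handed in: The robot holds the basket still, level within 0.15 rad, centred within 25 mm over the drain box's mouth, its underside 6 to 60 mm above the rim, touching neither box, sleeve, guard nor pot; both eggs are in it; the sleeve is on the standpipe, within 5 mm of the box floor, released (all of step 1 and horizontal distance between basket_foot and drain_mouth below 0.025 m and z of basket_foot in the frame of drain_mouth between 0.006 and 0.06 m and angle between basket_foot's own z axis and vertical below 0.15 rad and linear speed of basket below 0.03 m/s and contact force between the fingers and basket above 1 N and contact force between basket and drain below 0.1 N and contact force between basket and guard below 0.1 N and contact force between basket and pot below 0.1 N and contact force between basket and sleeve below 0.1 N and distance between each of egg1, egg2 and basket_foot below 0.09 m); the arm keeps its last pose, push and grip.
It fails at once if an egg falls out of the basket (distance between any of egg1, egg2 and basket_foot above 0.09 m).
It fails at once if the basket bumps the splash guard or the drain box (more than 2 N) (contact force between basket and guard above 2 N or contact force between basket and drain above 2 N).
It fails at once if the pot is dragged more than 30 mm (distance of pot from where it was at the start of the episode above 0.03 m).
It fails at once if a bottle, jar, bowl, cup or skimmer is shifted more than 30 mm or a bottle or the jar is tipped over (distance of any of soy, squeeze, chilli, bowl, teacup, spider from where it was at the start of the episode above 0.03 m or angle between any of soy, squeeze, chilli's own z axis and vertical above 0.5 rad).
It also fails if it takes over 64 s, if anything falls off the work surface, if the arm or the gripper's body presses on something with over 40 N, if the wrist force passes 120 N, or if a joint passes its speed limit or range.

## Robot

A 6-joint arm with a two-finger parallel gripper is mounted at the origin on the work surface. World frame = base frame: x ahead of the robot, y to its left, z up, the work surface at z = 0. Lengths are in m, angles in rad, forces in N, time in s.
With the tool pointing down it reaches from about 0.2 to 0.875 m from the base axis. Payload 3.4 kg.
Tool frame: the origin (TCP) lies between the finger pads; the fingertips stand 25 mm ahead of it and the grasp point (between the pads) lies 6 mm ahead of it (r.nose_length is the z of the fingertips in the tool frame, in m); z points along the fingers, y is the line along which they close (so a half turn about z gives the same grasp; the last joint's range is limited). The gripper opens to 94 mm and grips with 3 to 60 N. Pads are 16 mm wide; open, the fingers measure 119 mm over their backs; the gripper's body (75 mm by 177 mm) begins 78 mm behind the grasp point.
Start: joints at [1.096, 0.276, 1.505, -0, 1.361, -0.121], TCP at [0.199, 0.539, 0.23] pointing down, gripper open.
Joint ranges: [-2.89, 2.89], [-0.75, 2.08], [0.22, 2.7], [-1.18, 4.32], [0.11, 2.71], [-2.7, 2.7]. Speed limits (rad/s): [2.57, 2.57, 3.14, 3.14, 3.14, 3.14].

## Interface

Orientations are given as a unit quaternion [w, x, y, z].
In Python, from plant import r, gripper_to, inverse_kinematics, vision, models, telemetry gives the robot as it stands. Calls block until the motion is done:
- r.move_to(position, orientation): joint-space move of the TCP to a pose.
- r.move_l(position, rot=None, vel=0.15, guard=None): straight line of the TCP; rot=None keeps the orientation; vel is the mean speed in m/s. With guard (N) it stops when the force on the tool has changed by that much, and returns True; else False.
- r.movej(angles): joint-space move.
- gripper_to(opening, f_grip=None): finger opening in m; f_grip is the grip in N (None keeps the last); returns when the fingers have stopped.
- r.hold(seconds).
- inverse_kinematics(position, orientation): joint angles nearest the present ones, or None.
- vision.snapshot(name): name is "scene" or "top" or "wrist"; returns the picture (384x512x3 uint8, red, green, blue); there is no depth.
- vision.get_calibration(name): a dict with "fx", "fy", "cx", "cy" (pixels), "position" and "orientation" of the camera in the world. Camera axes: x right, y down, z forward; pixel columns grow to the right and rows downward; lengths in m; the calibration is good to about 2 mm. The wrist camera is an equidistant fisheye: a pixel r from the principal point sees the ray r / f radians off the axis. A picture is of the moment at which its call begins: read the wrist's pose just before it. get_calibration takes no time and is no camera call; for the wrist camera it gives the pose at the moment of the call.
A pose or a line that the arm cannot do raises r.PlanningError and nothing moves.
- r.sign_off(): hands the job in; it is judged then, once.
Trained networks look in the newest picture that a camera, given by its name, has taken for a name from the list of things; names that differ only in an ending like _2 or _b are one class to them, and where a whole thing is asked for, a point or a joint stands for the part that bears it (a point fixed in the world has none). Each returns a list of dicts, best first, with "score" (0 to 1); they miss things now and then, are a little off and sometimes report something else, mostly with a low value. They report only what shows in the picture. A call takes as long as a camera call.
- models.boxes_of(thing, camera): "at" ([x, y, z] in m, in world coordinates, good to about 4 mm: the middle of the surface that is visible of it).
- models.regions_of(thing, camera): "pixels" (384x512 bool, what is visible of it).
- models.mark_of(thing, camera): "at" ([x, y, z] in m, in world coordinates, good to about 4 mm: a listed point, or the origin of a listed thing).
Readings, each from a call of its own:
- telemetry.current_t(): time.
- telemetry.current_joints(): joint angles.
- telemetry.current_dq(): joint speeds.
- telemetry.current_joint_efforts(): joint torques, N m.
- telemetry.current_ee_pos(): TCP position.
- telemetry.current_tool_rot(): TCP orientation.
- telemetry.current_wrist_force(): force on the tool from outside, world axes, zero at the start.
- telemetry.current_torque(): the same for the moment, N m.
- telemetry.current_opening(): finger opening in m.
- telemetry.current_finger_force(): force on a finger pad.
Only numpy, scipy, OpenCV 4.12 (cv2) and the standard library are available. Lean on these libraries where they do the work, as an engineer would, in place of code of your own. Each camera call takes 0.05 s, during which the arm holds its last target. There are 200 camera calls.

## Working session

There is one attempt and no reset: what is moved stays moved. The work goes in short steps, each a Python script; the robot and the scene stay as the last script left them, time stands still between calls to the robot, and variables do not carry over. Pictures are saved under pics/ and viewed, at most 10 in all, crops included, and the job is handed in when it is done.

```bash
mkdir -p pics; cat > h.py <<'E'
import numpy as np, cv2
from plant import r, gripper_to, inverse_kinematics, vision, models, telemetry as T
from scipy.spatial.transform import Rotation as R
def down(yaw):  # tool z down, tool y axis at angle yaw in world xy
    y=np.array([np.cos(yaw),np.sin(yaw),0]);z=np.array([0,0,-1.]);x=np.cross(y,z)
    q=R.from_matrix(np.c_[x,y,z]).as_quat();return [q[3],q[0],q[1],q[2]]
def save(n,img): cv2.imwrite('pics/'+n+'.png',cv2.cvtColor(img,cv2.COLOR_RGB2BGR))
E
python3 - <<'E'
from h import *
names="sleeve_center sleeve_foot pipe_foot pipe_top drain_mouth drain basket_grip basket_foot egg1 egg2 pot guard soy squeeze chilli bowl teacup spider".split()
ims=[]
for c in("scene","top"):
    im=vision.snapshot(c);ims.append(im)
    k=vision.get_calibration(c);print(c,{a:np.round(b,3).tolist() for a,b in k.items()})
    for n in names:
        print(n,[(np.round(d["at"],3).tolist(),round(d["score"],2)) for d in models.mark_of(n,c)[:2]])
save("s",ims[0]);save("t",ims[1]);print(T.current_t())
E
```

```text
scene {'fx': 374.531, 'fy': 374.531, 'cx': 260.076, 'cy': 184.476, 'position': [1.19, -0.549, 0.895], 'orientation': [-0.361, 0.831, 0.382, -0.179]}
sleeve_center [([0.439, 0.065, 0.04], 0.62)]
sleeve_foot [([0.44, 0.07, -0.001], 0.61)]
pipe_foot [([0.603, 0.284, 0.016], 0.62)]
pipe_top [([0.608, 0.288, 0.085], 0.63), ([0.438, 0.067, -0.002], 0.48)]
drain_mouth [([0.588, 0.291, 0.103], 0.73)]
drain [([0.59, 0.289, 0.002], 0.76)]
basket_grip [([0.574, -0.315, 0.155], 0.58), ([0.439, 0.066, -0.001], 0.29)]
basket_foot [([0.581, -0.306, 0.014], 0.79), ([0.44, 0.063, -0.001], 0.54)]
egg1 [([0.598, -0.304, 0.036], 0.63), ([0.552, -0.306, 0.036], 0.49)]
egg2 [([0.598, -0.304, 0.036], 0.63), ([0.552, -0.306, 0.036], 0.49)]
pot [([0.58, -0.302, 0.002], 0.74), ([0.576, -0.311, 0.154], 0.69)]
guard [([0.674, 0.01, 0.004], 0.74), ([0.443, 0.061, -0.004], 0.67)]
soy [([0.638, -0.07, -0.001], 0.59), ([0.587, 0.291, 0.001], 0.55)]
squeeze [([0.368, 0.242, -0.0], 0.58), ([0.61, 0.083, 0.0], 0.53)]
chilli [([0.369, 0.242, -0.002], 0.93), ([0.577, -0.307, 0.013], 0.49)]
bowl [([0.439, 0.064, 0.036], 
[... 414 characters left out ...]
, 0.82)]
pipe_top [([0.604, 0.283, 0.083], 0.9)]
drain_mouth [([0.588, 0.288, 0.102], 0.73)]
drain [([0.586, 0.288, 0.002], 0.6), ([0.6, -0.312, 0.037], 0.19)]
basket_grip [([0.576, -0.305, 0.154], 0.93)]
basket_foot [([0.576, -0.306, 0.013], 0.9)]
egg1 [([0.599, -0.312, 0.038], 0.68), ([0.554, -0.303, 0.035], 0.49)]
egg2 [([0.599, -0.312, 0.038], 0.68), ([0.554, -0.303, 0.035], 0.49)]
pot [([0.583, -0.306, 0.005], 0.84)]
guard [([0.672, 0.008, 0.001], 0.64)]
soy [([0.632, -0.072, 0.002], 0.75)]
squeeze [([0.58, -0.303, 0.013], 0.55)]
chilli [([0.369, 0.243, 0.001], 0.95)]
bowl [([0.342, -0.25, 0.001], 0.91)]
teacup [([0.367, 0.461, 0.004], 0.66)]
spider [([0.397, -0.494, -0.002], 0.97)]
1.9
```

View pics/s.png

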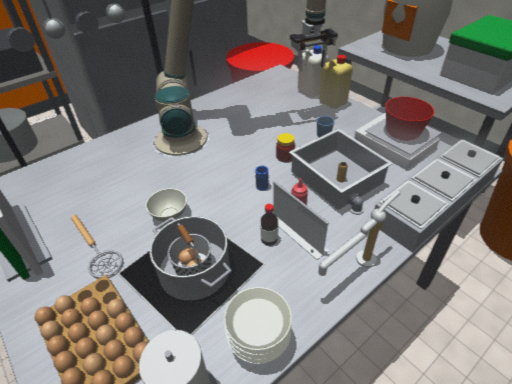

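View pics/t.png

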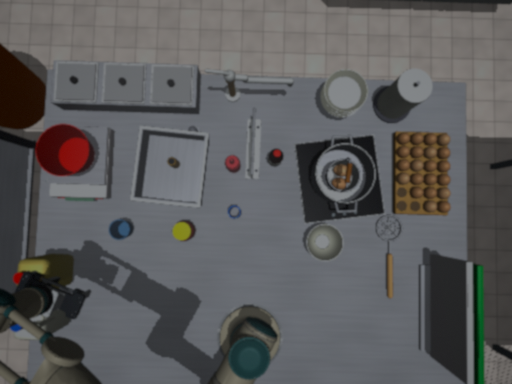

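```bash
python3 - <<'E'
from h import *
print(T.current_tool_rot())
# grip axis from the top picture (fresh picture not needed: newest is top)
k=vision.get_calibration("top");q=k["orientation"];Rc=R.from_quat([q[1],q[2],q[3],q[0]]).as_matrix()
def proj(uv,z):
    d=np.c_[(uv[:,0]-k["cx"])/k["fx"],(uv[:,1]-k["cy"])/k["fy"],np.ones(len(uv))]@Rc.T
    p=np.array(k["position"]);return p+d*((z-p[2])/d[:,2])[:,None]
for n,z in(("basket_grip",.155),("drain_mouth",.102),("guard",.144)):
    for d in models.regions_of(n,"top")[:2]:
        v,u=np.nonzero(d["pixels"]);P=proj(np.c_[u,v].astype(float),z)[:,:2]
        (c,s,a)=cv2.minAreaRect((P*1000).astype(np.float32));w,V=np.linalg.eigh(np.cov(P.T))
        print(n,round(d["score"],2),len(u),P.mean(0).round(3),c,s,a,'pca',np.degrees(np.arctan2(V[1,1],V[0,1])),np.sqrt(w))
r.move_to([.44,.066,.2],down(np.pi/2))
im=vision.snapshot("wrist");save("w1",im)
for n in("sleeve_center","sleeve_foot"):
    print(n,[(np.round(d["at"],4).tolist(),round(d["score"],2)) for d in models.mark_of(n,"wrist")[:2]])
print(T.current_t(),T.current_joints())
t=cv2.imread('pics/t.png')[120:240,120:400];cv2.imwrite('pics/tc.png',cv2.resize(t,None,fx=2.8,fy=2.8,interpolation=2))
E
```

```text
[-1.28904887e-07  1.75959135e-01  9.84397470e-01  6.81613796e-05]
basket_grip 0.88 622 [ 0.569 -0.292] (566.0440673828125, -286.84234619140625) (105.34149169921875, 111.68950653076172) 46.28367233276367 pca 92.94309280014892 [0.02838185 0.03214656]
drain_mouth 0.95 5292 [0.586 0.286] (592.7131958007812, 285.82275390625) (240.74339294433594, 267.7521667480469) 85.8411865234375 pca 168.38854860017003 [0.06872793 0.07361086]
guard 0.94 827 [0.65  0.007] (663.398681640625, 7.264312744140625) (44.633697509765625, 229.2952423095703) 89.36287689208984 pca 179.42383885460225 [0.01268916 0.05942156]
sleeve_center [([0.4354, 0.0634, 0.0358], 0.78)]
sleeve_foot [([0.6081, 0.285, 0.0169], 0.47)]
4.125 [-6.43139575e-03  1.00261824e-01  1.81204682e+00  1.38191309e-04
  1.22915619e+00 -1.57842189e+00]
```

View pics/w1.png

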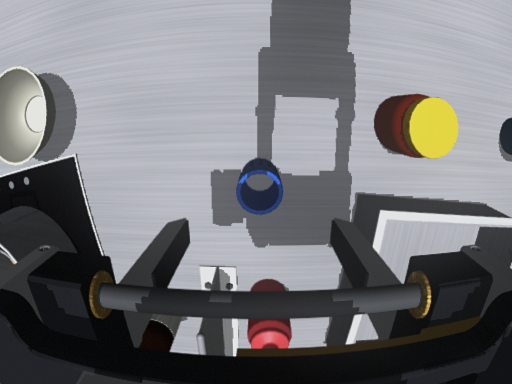

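View pics/tc.png

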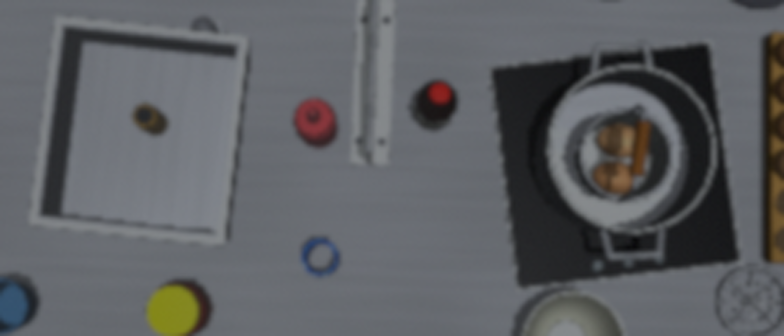

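Wrist view: sleeve rim at about (260,190), clear of the fingers. Top crop: grip at about (641,150), running along world x with roughly −7° yaw, and the box is turned about the same. I'll refine by fitting silhouettes.

```bash
cat >> h.py <<'E'
from scipy.optimize import least_squares
def fproj(P,k):
    q=k["orientation"];Rc=R.from_quat([q[1],q[2],q[3],q[0]]).as_matrix()
    c=(np.atleast_2d(P)-k["position"])@Rc;rho=np.hypot(c[:,0],c[:,1]);th=np.arctan2(rho,c[:,2])
    return np.c_[k["cx"]+k["fx"]*th*c[:,0]/rho,k["cy"]+k["fy"]*th*c[:,1]/rho]
def cyl(x,y,rad,z0,z1,rtop=None):
    a=np.linspace(0,2*np.pi,60);return np.vstack([np.c_[x+ra*np.cos(a),y+ra*np.sin(a),z+0*a] for z,ra in((z0,rad),(z1,rtop or rad))])
def hc(p):
    h=cv2.convexHull(np.float32(p));m=cv2.moments(h);return np.array([m['m10'],m['m01']])/m['m00'],m['m00']
def fitcyl(mask,k,x0,rad,z0,z1,zm=None,rtop=None):
    n,l,st,_=cv2.connectedComponentsWithStats(mask.astype(np.uint8));i=1+np.argmax(st[1:,4])
    v,u=np.nonzero(l==i);c,A=hc(np.c_[u,v])
    def pts(p):
        P=cyl(*p,rad,z0,zm or z1)
        if zm: P=np.vstack([P,cyl(*p,rad,zm,z1,rtop)])
        return P
    s=least_squares(lambda p:hc(fproj(pts(p),k))[0]-c,x0,x_scale=.01,diff_step=1e-3)
    return s.x,c,A,hc(fproj(pts(s.x),k))[1]
E
python3 - <<'E'
from h import *
im=cv2.cvtColor(cv2.imread('pics/w1.png'),cv2.COLOR_BGR2HSV);k=vision.get_calibration("wrist")
m=(im[...,0]>105)&(im[...,0]<130)&(im[...,1]>130)&(im[...,2]>40);m[:130]=0;m[230:]=0;m[:,:200]=0;m[:,320:]=0
print("sleeve",fitcyl(m,k,[.438,.065],.0225,0,.078),k["position"])
r.move_to([.58,.288,.28],down(np.pi/2-.12))
im=vision.snapshot("wrist");save("w2",im);k=vision.get_calibration("wrist")
for n in("pipe_top","pipe_foot","drain_mouth"):
    print(n,[(np.round(d["at"],4).tolist(),round(d["score"],2)) for d in models.mark_of(n,"wrist")[:2]])
print(T.current_t(),fproj([[.605,.286,.086]],k))
E
```

```text
sleeve (array([0.44546632, 0.06604367]), array([259.32991824, 190.98737452]), 1610.5, 2069.0320417175535) [0.36567406 0.06657659 0.35528633]
pipe_top [([0.6045, 0.289, 0.0854], 0.67), ([0.6774, 0.0055, 0.0021], 0.31)]
pipe_foot [([0.6045, 0.2874, 0.0192], 0.91), ([0.3648, 0.4622, -0.0001], 0.75)]
drain_mouth [([0.5838, 0.288, 0.1006], 0.92)]
5.3917 [[262.03122858 196.78619446]]
```

View pics/w2.png

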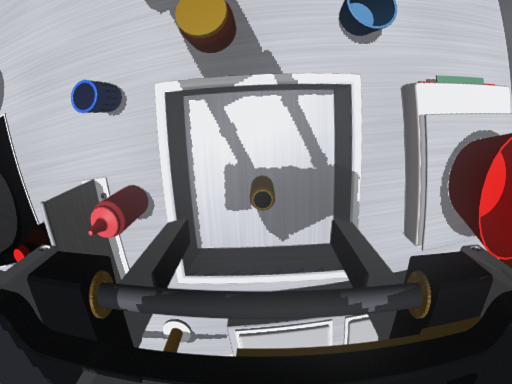

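Pipe ring is at about (262,198), predicted (262,197), which agrees. The box outline is centred. The sleeve mask was incomplete (area mismatch), so I'm redoing it.

```bash
python3 - <<'E'
from h import *
k2=vision.get_calibration("wrist")
im=cv2.imread('pics/w2.png').astype(int);sub=im[165:225,235:290]
m=np.zeros(im.shape[:2],bool);m[165:225,235:290]=(sub[...,2]-sub[...,0]>18)
v,u=np.nonzero(m);print("pipe",u.min(),u.max(),v.min(),v.max(),fitcyl(m,k2,[.605,.286],.016,.016,.086,.080,.010))
for x in(.6,.605,.61):
    p=fproj(cyl(x,.2865,.016,.016,.080),k2);print(x,p.min(0),p.max(0))
# sleeve: camera pose at w1 rebuilt
k=dict(k2)
import copy
from scipy.spatial.transform import Rotation as R
q=T.current_tool_rot();Rt=R.from_quat([q[1],q[2],q[3],q[0]]);tp=np.array(T.current_ee_pos())
qc=k2["orientation"];Rc=R.from_quat([qc[1],qc[2],qc[3],qc[0]])
off=Rt.inv().apply(np.array(k2["position"])-tp);rel=Rt.inv()*Rc
d=down(np.pi/2);R1=R.from_quat([d[1],d[2],d[3],d[0]]);Q=(R1*rel).as_quat()
k["position"]=R1.apply(off)+[.44,.066,.2];k["orientation"]=[Q[3],*Q[:3]];print(k["position"])
im=cv2.imread('pics/w1.png').astype(int);m=np.zeros(im.shape[:2],bool);s=im[145:225,225:300];m[145:225,225:300]=(s[...,0]-s[...,2]>18)
v,u=np.nonzero(m);print("sleeve",u.min(),u.max(),v.min(),v.max(),fitcyl(m,k,[.438,.065],.0225,0,.078))
E
```

```text
pipe 250 274 177 209 (array([0.61099891, 0.28616586]), array([262.42434783, 194.44318841]), 575.0, 731.178778880043)
0.6 [248.85456523 168.85314634] [274.70533643 203.45921357]
0.605 [249.38025032 172.24525379] [275.13991789 207.23001314]
0.61 [249.90339718 175.62199938] [275.56961984 210.96989921]
[0.36561332 0.06611278 0.35526997]
sleeve 236 282 158 214 (array([0.44118887, 0.06525293]), array([259.10630182, 187.23756219]), 2010.0, 2053.241842231946)
```

```bash
python3 - <<'E'
from h import *
x,y=.440,.0655
r.move_to([x,y,.12],down(0));r.move_l([x,y,.062],vel=.1)
gripper_to(.03,4);print(T.current_opening(),T.current_finger_force());gripper_to(.075)
r.move_l([x,y,.12]);r.move_to([x,y,.12],down(np.pi/2-.12));r.move_l([x,y,.062],vel=.1)
gripper_to(.03,15);print(T.current_opening(),T.current_finger_force(),T.current_wrist_force())
r.move_l([x,y,.21]);r.move_to([.6065,.2865,.19],down(np.pi/2-.12))
print(T.current_t(),T.current_wrist_force(),T.current_opening())
im=vision.snapshot("wrist");save("w3",im)
im=vision.snapshot("scene");save("s3",im)
for n in("sleeve_center","sleeve_foot","pipe_foot"):
    print(n,[(np.round(d["at"],4).tolist(),round(d["score"],2)) for d in models.mark_of(n,"scene")[:2]])
a=cv2.imread('pics/w3.png');b=cv2.resize(cv2.imread('pics/s3.png')[100:228,270:430],(480,384));cv2.imwrite('pics/c3.png',cv2.resize(np.hstack([a[:,100:420],b]),None,fx=1,fy=1))
E
```

```text
0.04518760124763133 3.9997641916852444
0.044499657600751585 14.999970439821482 [0.24501583 0.39918392 2.08943189]
14.125 [0.00410111 0.11149003 0.04686573] 0.04406155753754366
sleeve_center [([0.6031, 0.2869, 0.1679], 0.62)]
sleeve_foot [([0.604, 0.2881, 0.1272], 0.66), ([0.5899, 0.2891, 0.1007], 0.52)]
pipe_foot [([0.6087, 0.2867, 0.0177], 0.98), ([0.3703, 0.2431, 0.0006], 0.7)]
```

View pics/c3.png

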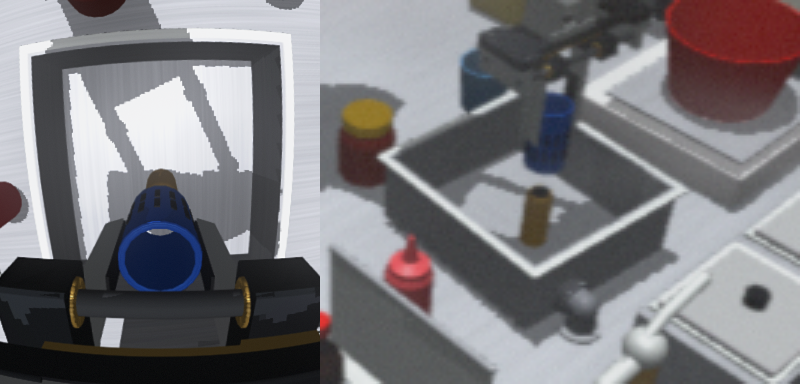

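Sleeve is held upright at crop (160,255), and the pipe shows just behind it, laterally in line. Next is a guarded descent.

```bash
python3 - <<'E'
from h import *
h=r.move_l([.6065,.2865,.152],vel=.06,guard=5);print(h)
f0=np.array(T.current_wrist_force())
for i in range(8):
    p=np.array(T.current_ee_pos())
    t=p.copy();t[2]=.0795
    if i==0:t[:2]=[.6065,.2865]
    h=r.move_l(t,vel=.04,guard=4)
    p=np.array(T.current_ee_pos());f=np.array(T.current_wrist_force())-f0
    print(h,p.round(4),f.round(2),np.round(T.current_torque(),2),round(T.current_t(),2))
    if p[2]<.083 : break
    if not h: break
    l=np.hypot(*f[:2])
    if l<.3: break
    # back off a little, step sideways along the reaction
    r.move_l([p[0]+.0015*f[0]/l,p[1]+.0015*f[1]/l,p[2]+.002],vel=.04)
E
```

```text
False
False [0.6066 0.2866 0.0798] [-0.98 -0.29  0.13] [-0.03 -0.02 -0.02] 17.12
```

```bash
python3 - <<'E'
from h import *
print(r.move_l([.6061,.2865,.076],vel=.02,guard=4),T.current_ee_pos(),np.round(T.current_wrist_force(),2))
gripper_to(.07)
r.hold(.2);print(T.current_opening(),T.current_finger_force())
p=T.current_ee_pos();r.move_l([p[0],p[1],.2],vel=.12)
im=vision.snapshot("top");im=vision.snapshot("wrist");save("w4",im)
for c in("top","wrist"):
  for n in("sleeve_center","sleeve_foot","sleeve"):
    print(n,[(np.round(d["at"],4).tolist(),round(d["score"],2)) for d in models.mark_of(n,c)[:2]])
print(T.current_t())
# pre-view basket
r.move_to([.50,-.06,.33],down(np.pi/2-.12));gripper_to(.07)
r.move_to([.545,-.305,.30],down(np.pi/2-.12))
im=vision.snapshot("wrist");save("w5",im)
for n in("basket_grip","basket_foot"):
    print(n,[(np.round(d["at"],4).tolist(),round(d["score"],2)) for d in models.mark_of(n,"wrist")[:2]])
k=vision.get_calibration("wrist");np.savez('k5.npz',**k)
print(T.current_t(),fproj([[.576,-.306,.154]],k),T.current_joints())
cv2.imwrite('pics/c4.png',np.hstack([cv2.imread('pics/w4.png')[:,100:420],cv2.imread('pics/w5.png')[:,60:500]]))
E
```

```text
True [0.60691594 0.28676957 0.07800114] [-0.38 -0.61  3.4 ]
0.07036544001757374 0.0
sleeve_center [([0.6055, 0.287, 0.0509], 0.46)]
sleeve_foot [([0.6059, 0.2851, 0.0149], 0.42), ([0.398, -0.4913, -0.0008], 0.16)]
sleeve [([0.6096, 0.288, 0.0178], 0.59)]
sleeve_center [([0.6045, 0.2861, 0.0517], 0.93)]
sleeve_foot [([0.6057, 0.2888, 0.0133], 0.67)]
sleeve [([0.6084, 0.2839, 0.0194], 0.98)]
19.7
basket_grip [([0.5737, -0.307, 0.1512], 0.9)]
basket_foot [([0.5799, -0.3073, 0.0075], 0.83), ([0.3425, -0.2497, -0.0024], 0.28)]
22.4833 [[260.58869554 213.17259728]] [-6.19242114e-01  3.22679539e-01  1.26558102e+00  4.98540880e-04
  1.55234029e+00 -2.07218660e+00]
```

View pics/c4.png

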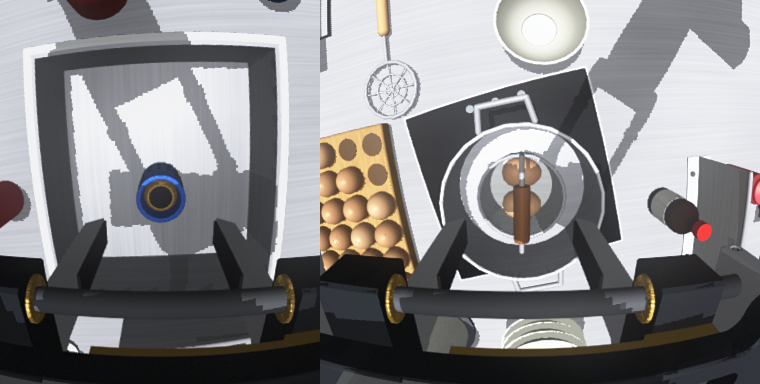

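Left: sleeve seated round the pipe at (160,195), released. Right: grip at crop (521,214), i.e. pixel (261,214) against (261,213) predicted, and in line with the tool x.

```bash
python3 - <<'E'
from h import *
x,y=.5755,-.3065
r.move_l([x,y,.22],vel=.1);print(r.move_l([x,y,.158],vel=.06,guard=6))
gripper_to(.005,35);print(T.current_opening(),T.current_finger_force(),T.current_ee_pos())
f0=np.array(T.current_wrist_force())
r.move_l([x,y,.175],vel=.03);print(np.array(T.current_wrist_force())-f0,T.current_opening())
r.move_l([x,y,.365],vel=.08);r.hold(.3)
print(T.current_t(),np.array(T.current_wrist_force())-f0,np.round(T.current_torque(),3),T.current_opening(),T.current_finger_force())
im=vision.snapshot("scene");save("s6",im)
for n in("basket_grip","basket_foot","pot","egg1"):
    print(n,[(np.round(d["at"],4).tolist(),round(d["score"],2)) for d in models.mark_of(n,"scene")[:2]])
cv2.imwrite('pics/c6.png',cv2.resize(cv2.imread('pics/s6.png')[100:300,80:340],None,fx=2.5,fy=2.5))
E
```

```text
False
0.01683337691770499 34.99984323978424 [ 0.57554017 -0.30607081  0.15795771]
[-0.34931537 -0.30431654 -4.42731033] 0.01736576380123464
29.0833 [-1.02196577 -1.00109495 -3.42061704] [0.019 0.052 0.004] 0.016812503045072844 34.99885439872742
basket_grip [([0.5766, -0.3141, 0.3625], 0.8)]
basket_foot [([0.5748, -0.3067, 0.222], 0.88)]
pot [([0.5824, -0.3019, 0.0023], 0.8)]
egg1 [([0.5527, -0.3069, 0.241], 0.76)]
```

View pics/c6.png

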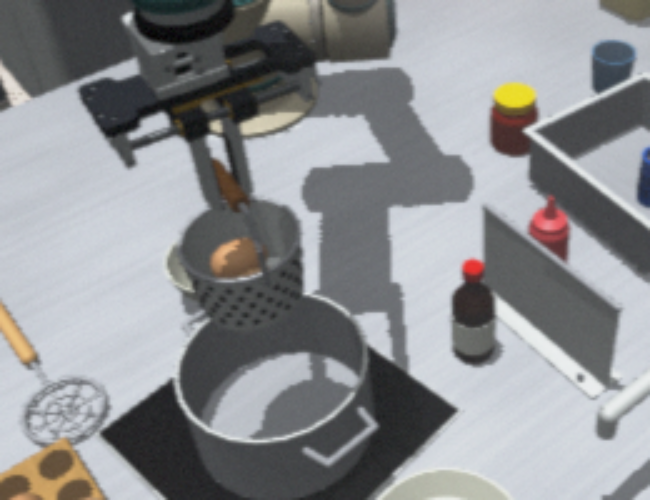

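Basket hangs level, clear of the pot (crop (240,265)), with the egg inside and the pot in place. Next is the carry.

```bash
python3 - <<'E'
from h import *
r.move_l([.5865,.288,.365],vel=.1);r.hold(.3);r.move_l([.5865,.288,.28],vel=.05);r.hold(.5)
print(T.current_t(),T.current_ee_pos(),T.current_wrist_force(),T.current_opening(),T.current_finger_force())
for c in("scene","top"):
  im=vision.snapshot(c);save("f"+c,im)
  for n in("basket_grip","basket_foot","drain_mouth","egg1","egg2"):
    print(n,[(np.round(d["at"],4).tolist(),round(d["score"],2)) for d in models.mark_of(n,c)[:2]])
a=cv2.resize(cv2.imread('pics/fscene.png')[70:230,260:420],(400,400));b=cv2.resize(cv2.imread('pics/ftop.png')[100:230,110:240],(400,400));cv2.imwrite('pics/c7.png',np.hstack([a,b]))
E
```

```text
38.0833 [0.58650544 0.2880054  0.28001382] [-0.18164127 -0.03987984 -2.61721715] 0.0169029331620627 34.99878644943237
basket_grip [([0.5858, 0.28, 0.2765], 0.9), ([0.5915, 0.2892, 0.1035], 0.53)]
basket_foot [([0.5884, 0.2875, 0.1373], 0.65)]
drain_mouth [([0.5891, 0.2928, 0.1006], 0.65)]
egg1 [([0.3679, 0.46, -0.004], 0.61)]
egg2 [([0.3679, 0.46, -0.004], 0.61)]
basket_grip [([0.586, 0.2849, 0.2775], 0.56), ([0.5901, 0.289, 0.1345], 0.46)]
basket_foot [([0.5873, 0.2897, 0.1341], 0.51)]
drain_mouth [([0.5885, 0.2907, 0.1027], 0.97), ([0.5636, 0.2909, 0.1563], 0.67)]
egg1 [([0.5634, 0.2903, 0.1586], 0.52), ([0.3679, 0.2423, 0.0019], 0.2)]
egg2 [([0.5634, 0.2903, 0.1586], 0.52), ([0.3679, 0.2423, 0.0019], 0.2)]
```

View pics/c7.png

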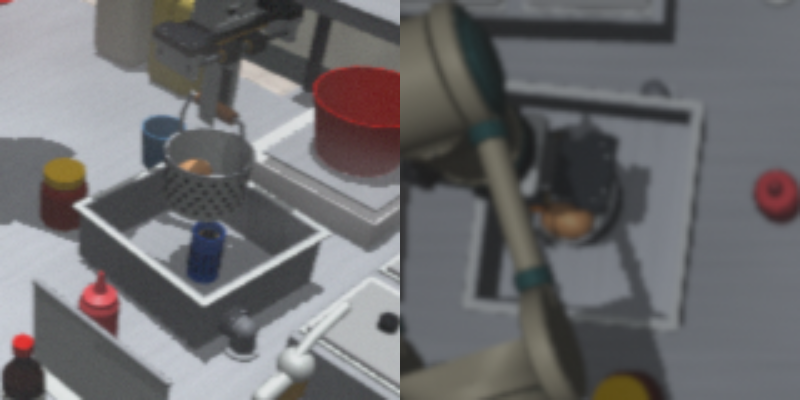

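The basket is level over the box at about (210,175), with its underside about 33 mm above the rim. An egg is visible in it, and the sleeve is down on the pipe with daylight between. Handing in.

```bash
python3 -c "
from h import *
print(r.sign_off())"
```

```text
the job is handed in; nothing more can be done
None
```

I handed the job in with the sleeve seated on the standpipe and released, and the basket held level and centred about 32 mm above the drain box rim. At least one egg showed in the final pictures; I couldn't see both, and `sign_off` returned no verdict.

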